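# Raise the click-stop press stop four clicks and lock it

### The job

The next sleeves sit 1 mm prouder, so raise the height stop on the bench: with a fingertip, push the red peg so that the black dial turns clockwise (seen from above) exactly four clicks from where it stands and rests in that click. Then push the lock lever fully home by its blue knob so that it locks the dial there. Only push - never take the peg or the knob between the fingers - and leave the loose parts lying around the stop where they are.

Things in the scene. Friction and masses are not known exactly. Their poses are not given: they have to be found in the camera images.
- stop_unit: Height stop screwed to the bench (it cannot move): aluminium base plate 150 x 160 x 14 mm carrying a black dial and a lock lever. Origin on the bench top; the plate spans x -63 to +87, y -70 to +90 mm. z up; at zero yaw +x points away from the robot, +y to its left. Besides dial, peg, post and lever knob nothing on it stands higher than 46 mm above the bench.
- dial_axis (a point): Centre of the dial's top face, 50 mm above the bench, on its vertical axis, (0, +30) mm from the plate's origin. The dial is black, 84 mm across, with white ticks 22.5 degrees apart, one a click. In its centre a steel stop post, 14 mm across in a 27 mm collar, stands 8 to 11 mm above the face and rises 0.25 mm a click.
- peg (a point): Middle of the upright red finger peg on the dial, 28 mm from its axis: 12 mm thick, its round steel foot 15 mm across and 3 mm high, its middle 66 mm and its top 79.5 mm above the bench. It is fixed to the dial and goes round with it.
- dial (a joint): Dial angle, rad, growing clockwise seen from above. A spring plunger snaps it into rest at every multiple of 0.3927 (22.5 degrees, one click). It starts resting in click 2; end stops lie just below 0 and above click 10. A push at the peg rises to about 7 N; past halfway the dial snaps on into the next click by itself. At 0 the peg's bearing is 247.5 degrees counter-clockwise from the plate's +x.
- lock_pivot (a point): Vertical pivot axis of the lock lever, 35 mm above the bench, at (-30, -13) mm from the plate's origin.
- lock_knob (a point): Middle of the upright blue knob at the lever's end, 46.5 mm above the bench, 80 mm from the pivot: 18 mm thick, from 33 to 59 mm above the bench, on a flat dark steel lever whose top is 33 mm above the bench. Open it lies at (-68, -83) mm from the plate's origin, locked at (-30, -93) mm.
- lock_lever (a joint): Lock lever angle, rad: 0 open, 0.5 fully home (locked, at its end stop), growing counter-clockwise seen from above: at zero yaw the knob goes away from the robot. It starts near 0 and stays where it is left (about 1.3 N at the knob moves it). Its nose goes between two teeth under the dial, which fits only with the dial resting in a click.
- cast_housing: Loose bystander: light grey cast housing with a cream sleeve in it, 30 x 49 x 37 mm, origin at the centre of its underside.
- cream_sleeve: Loose bystander: cream flanged sleeve, 20 mm across, 18 mm high, origin at the centre of its underside.
- black_sleeve: Loose bystander: black flanged sleeve, 24 mm across, 15 mm high, origin at the centre of its underside.
- ball_bearing: Loose bystander: ball bearing lying flat, 26 mm across, 8 mm high, origin at the centre of its underside.

How it is judged (in metres and radians):
On the way:
1. the dial rests four clicks clockwise of its start while the lock lever is still open (distance of peg from where it was at the start of the episode between 0.0372 and 0.0418 m and velocity of joint dial between -0.1 and 0.1 rad/s and value of joint lock_lever below 0.2 rad), for 0.3 s.
At the end, for the whole second after the job is handed in: The dial rests four clicks (90 degrees, within about 6 degrees) clockwise of its start, the lock lever is home (above 0.45 rad), both at rest, and no loose part has moved by more than 15 mm (distance of peg from where it was at the start of the episode between 0.0372 and 0.0418 m and value of joint lock_lever above 0.45 rad and velocity of joint dial between -0.1 and 0.1 rad/s and velocity of joint lock_lever below 0.1 rad/s and distance of each of cast_housing, cream_sleeve, black_sleeve, ball_bearing from where it was at the start of the episode below 0.015 m); the robot touches nothing.
It fails at once if the peg is taken between the fingers instead of pushed (horizontal distance between the grasp point and peg below 0.008 m and contact force between the fingers and dial above 0.5 N).
It fails at once if the lock knob is taken between the fingers instead of pushed (horizontal distance between the grasp point and lock_knob below 0.008 m and contact force between the fingers and lock_lever above 0.5 N).
It fails at once if a loose part round the stop is moved more than 15 mm or lifted (distance of any of cast_housing, cream_sleeve, black_sleeve, ball_bearing from where it was at the start of the episode above 0.015 m).
It also fails if it takes over 54 s, if anything falls off the work surface, if the arm or the gripper's body presses on something with over 40 N, if the wrist force passes 120 N, or if a joint passes its speed limit or range.

### The arm

A 6-joint arm with a two-finger parallel gripper is mounted at the origin on a cart in front of the work surface, level with it; the furniture and walls round the work are solid. World frame = base frame: x ahead of the robot, y to its left, z up, the work surface at z = 0. Lengths are in m, angles in degrees, forces in N, time in s.
With the tool pointing down it reaches from about 0.4 to 0.825 m from the base axis. Payload 7 kg.
Tool frame: the origin (TCP) lies between the finger pads; the fingertips stand 25 mm ahead of it and the grasp point (between the pads) lies 6 mm ahead of it; z points along the fingers, y is the line along which they close (so a half turn about z gives the same grasp; the last joint's range is limited). The gripper opens to 88 mm and grips with 3 to 60 N. Pads are 19 mm wide; open, the fingers measure 130 mm over their backs; the gripper's body (78 mm by 193 mm) begins 47 mm behind the grasp point.
Start: joints at [-54.368, 20.546, 0.682, 0, -70.136, -16.507], TCP at [0.221, -0.638, 0.213] pointing down, gripper open.
Joint ranges: [-176.03, 176.03], [-82.01, 121.73], [-58.28, 71.71], [-173.87, 95.51], [-174.79, -0.11], [-173.66, 173.66]. Speed limits (degrees/s): [136.94, 136.94, 172.46, 180, 180, 180].

### API

Orientations are given as [roll, pitch, yaw] about the fixed x, y, z axes, in that order (R = Rz(yaw) Ry(pitch) Rx(roll)).
In Python, from plant import r gives the robot as it stands.
- The arm moves only by the shell command python3 -m crank 'ROWS' [FORCE]. ROWS is JSON, a list of rows, each a list of 3 entries, a list of its own where there are three numbers: the turn, a rotation vector about the tool's x, y, z in degrees, then the shift along the tool's x, y, z in cm, then the closure, from -1 (fully open) to 1 (shut). In form: [[[wx, wy, wz], [dx, dy, dz], fingers], ...]. A call has 1 to 8 rows; each row shifts and turns the commanded pose from where the row before left it, along the tool's axes as they then stand; what a row does not reach is not made up. A row lasts 1/10 s, in which the tool goes at most 50 mm and 8.59 degrees, less where a joint would pass 70% of its speed; a pose out of reach is approached as far as the arm can. A call with a gripper value outside its range is refused whole. The fingers move at their own pace and stop on an object; FORCE is the grip in N (left out, the last holds). Time passes only in rows, so rows that do not move let the fingers close. It gives the time, the measured TCP pose, the force, the opening and the grip force at its end, in the units of the state.
- r.get_state(): the state, without advancing time (a new reading comes with each control period).
- r.capture(name): name is "side" or "top" or "wrist"; returns a dict with "color" (400x640x3 uint8, red, green, blue), "range_z" (400x640 float32, m along the optical axis (not along the pixel's ray), 0 where there is no reading), "intrinsics" (3x3 intrinsics, pixels), "world_from_camera" (4x4, takes a point from camera to world coordinates); the wrist camera has in their place "hand_eye" (4x4, takes a point from camera to tool coordinates, whose origin is the TCP and whose axes are the flange's). Camera axes: x right, y down, z forward; pixel columns grow to the right and rows downward; lengths in m; the calibration is good to about 2 mm. A picture is of the moment at which its call begins: read the wrist's pose just before it.
- r.close_job(): hands the job in; it is judged then, once.
The state is a dict: "time_s": time; "joints": joint angles; "qd": joint speeds; "joint_torque": joint torques, N m; "tcp_pos": TCP position; "eef_rot": TCP orientation; "contact_force": force on the tool from outside, world axes, zero at the start; "moment": the same for the moment, N m; "gripper_width": finger opening in m; "gripper_force": force on a finger pad.
Only numpy, scipy, OpenCV 4.12 (cv2) and the standard library are available. Lean on these libraries where they do the work, as an engineer would, in place of code of your own. Each camera call takes 0.05 s, during which the arm holds its last target. There are 200 camera calls.

## Working session

There is one attempt and no reset: what is moved stays moved. The work goes in short steps, Python scripts to look and compute and a shell command to move; the robot and the scene stay as the last step left them, time stands still between calls to the robot, and variables do not carry over. Pictures are saved under pics/ and viewed, at most 10 in all, crops included, and the job is handed in when it is done.

```bash
mkdir -p pics; ls
python3 - <<'E'
from plant import r
import cv2,numpy as np,pickle
s=r.get_state();print(s)
d={}
for n in("top","side"):
    c=r.capture(n);d[n]=c
    cv2.imwrite(f"pics/{n}0.png",c["color"][:,:,::-1])
    print(n,c["intrinsics"],c["world_from_camera"])
pickle.dump(d,open("c0.pkl","wb"))
E
```

```text
pics
{'time_s': 0.0, 'joints': array([-5.43687432e+01,  2.05908318e+01,  6.35803185e-01, -2.02660458e-02,
       -7.01370902e+01, -1.65083160e+01]), 'qd': array([ 0.12293693,  0.01806192,  0.010298  ,  0.02641665, -0.05043719,
       -0.08186659]), 'joint_torque': array([-3.76070716e-05, -5.82720244e+01,  2.93048662e+01,  6.99722528e+00,
        6.72475944e-03, -1.51710210e-04]), 'tcp_pos': array([ 0.22095456, -0.63727985,  0.21214448]), 'eef_rot': array([ 1.79906264e+02, -7.91225441e-03, -1.60883954e+02]), 'contact_force': array([-0.55554279,  0.25146223,  0.50597958]), 'moment': array([ 0.01704653, -0.02776271,  0.0136337 ]), 'gripper_force': 0.0, 'gripper_width': 0.08777358483015775}
top [[428.13850547   0.         309.8225754 ]
 [  0.         428.13850547 198.14919374]
 [  0.           0.           1.        ]] [[-0.00998469 -0.98592407  0.16689526  0.44904858]
 [-0.99994915  0.00960878 -0.00305973 -0.04527711]
 [ 0.001413   -0.16691733 -0.98596988  0.89947037]
 [ 0.          0.          0.          1.        ]]
side [[516.7904731    0.         316.52937625]
 [  0.         516.7904731  197.77903899]
 [  0.           0.           1.        ]] [[-0.90224442 -0.18746439  0.38834535  0.25628105]
 [-0.43077036  0.35047205 -0.83162867  0.65238735]
 [ 0.01979657 -0.91761999 -0.39696555  0.40456457]
 [ 0.          0.          0.          1.        ]]
```

View pics/top0.png

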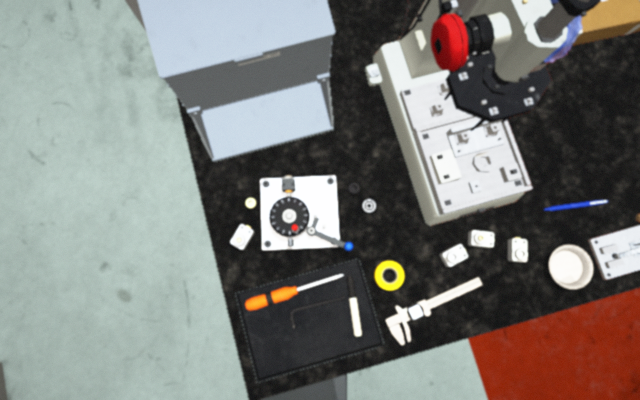

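View pics/side0.png

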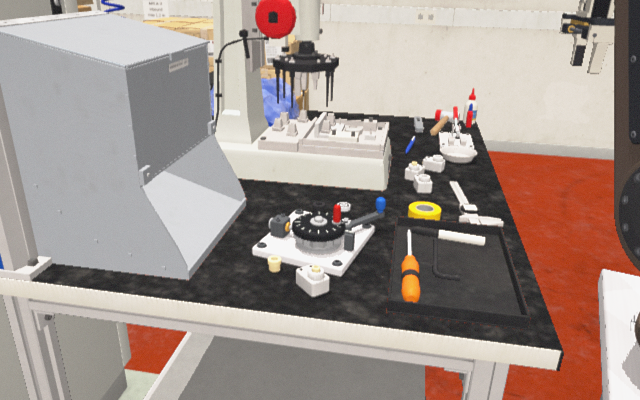

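```bash
cat > h.py <<'E'
import cv2,numpy as np
def cloud(c,T=None):
    T=c["world_from_camera"] if T is None else T
    K=c["intrinsics"];z=c["range_z"];v,u=np.indices(z.shape)
    p=np.stack([(u-K[0,2])/K[0,0]*z,(v-K[1,2])/K[1,1]*z,z],-1)
    return p@T[:3,:3].T+T[:3,3]
def mask(c,name):
    h=cv2.cvtColor(c["color"],cv2.COLOR_RGB2HSV).astype(int);H,S,V=h[...,0],h[...,1],h[...,2]
    return {"red":((H<8)|(H>172))&(S>130)&(V>70),"blue":(H>100)&(H<125)&(S>120)&(V>50)}[name]
def blobs(c,name,T=None):
    n,l,s,ce=cv2.connectedComponentsWithStats(mask(c,name).astype(np.uint8));P=cloud(c,T)
    for i in range(1,n):
        if s[i,4]>15:
            q=P[(l==i)&(c["range_z"]>0)]
            if len(q): print(name,s[i],ce[i].round(1),"med",np.median(q,0).round(4),"lo",np.percentile(q,5,0).round(4),"hi",np.percentile(q,95,0).round(4))
E
python3 - <<'E'
import pickle;from h import *
d=pickle.load(open("c0.pkl","rb"))
for n in d:
    print(n);blobs(d[n],"red");blobs(d[n],"blue")
E
```

```text
top
red [ 431   13   38   59 1708] [450.3  41.4] med [ 0.7592 -0.2432  0.3522] lo [ 0.7341 -0.2655  0.3131] hi [ 0.7941 -0.229   0.3674]
red [291 224   7   7  38] [294.2 226.8] med [ 0.5323 -0.0169  0.0789] lo [ 0.5275 -0.022   0.0492] hi [ 0.5408 -0.011   0.082 ]
red [  469   287   171   113 14386] [565.8 353.4] med [ 0.1175 -1.0552 -0.8494] lo [-0.0315 -1.3119 -0.8563] hi [ 0.2993 -0.7307 -0.8422]
blue [546  43  20  18  49] [555.9  51.3] med [ 0.8884 -0.5569  0.0855] lo [ 0.8816 -0.5624  0.0626] hi [ 0.8926 -0.5488  0.102 ]
blue [543 200  54  12 319] [568.5 205.9] med [ 0.5778 -0.5946  0.0071] lo [ 0.5698 -0.6387 -0.0012] hi [ 0.5893 -0.5485  0.0114]
blue [344 241  10  11  91] [348.5 245.9] med [ 0.4958 -0.1235  0.0565] lo [ 0.4882 -0.1371 -0.    ] hi [ 0.5093 -0.1156  0.0612]
side
red [ 255    0   41   38 1207] [275.2  17.5] med [ 0.763  -0.2361  0.3287] lo [ 0.737  -0.2521  0.299 ] hi [ 0.7964 -0.2276  0.3563]
red [469  89   7  11  40] [472.   95.6] med [ 0.4927 -0.9294  0.0819] lo [ 0.4864 -0.9385  0.0729] hi [ 0.5009 -0.9229  0.0967]
red [453 107   5  12  39] [455.3 112.3] med 
[... 945 characters left out ...]
 [ 1.2841 -0.3962  0.3101] hi [ 1.3318 -0.346   0.334 ]
blue [263  85  14  12  59] [269.3  88.9] med [ 0.9683 -0.5548  0.1194] lo [ 0.9543 -0.5597  0.1053] hi [ 0.9804 -0.55    0.1262]
blue [266 113  10  13  50] [269.8 119. ] med [ 0.8922 -0.4224  0.0771] lo [ 0.8801 -0.4394  0.0568] hi [ 0.9007 -0.4166  0.09  ]
blue [405 139  10  15  61] [409.1 146.1] med [ 0.5793 -0.589   0.0085] lo [ 5.732e-01 -6.416e-01  2.000e-04] hi [ 0.5875 -0.5492  0.0111]
blue [375 197  11  16 139] [380.2 204. ] med [ 0.497  -0.1179  0.0498] lo [ 0.4906 -0.127   0.0343] hi [ 0.5042 -0.114   0.0594]
blue [  0 256   3  13  26] [  0.7 263.2] med [0.9251 0.2695 0.0195] lo [0.9235 0.2686 0.0135] hi [0.9288 0.2707 0.0308]
```

The top view shows the plate at about (261–340, 177–250), with the dial at (289, 215), red peg at (294, 227) and blue knob at (348, 246). The loose parts are the housing (241, 237), cream sleeve (251, 203), bearing (369, 206) and black sleeve (354, 188). The side view agrees: the chute lies beyond the stop and the press stands to its right. Next I fit the plate pose and check clearances.

Run:
```python
import pickle;from h import *
from scipy.optimize import least_squares
d=pickle.load(open("c0.pkl","rb"))
for n in d:
    P=cloud(d[n]);c=d[n]["color"].astype(int)
    reg=(abs(P[...,0]-.56)<.13)&(abs(P[...,1]+.03)<.13)&(d[n]["range_z"]>0)
    m=reg&(abs(P[...,2]-.014)<.006)&(c.min(-1)>130)
    q=P[m][:,:2].astype(np.float32)
    k,l,s,_=cv2.connectedComponentsWithStats(m.astype(np.uint8)); i=1+s[1:,4].argmax()
    q=P[l==i][:,:2].astype(np.float32)
    (cx,cy),wh,a=cv2.minAreaRect(q);print(n,"plate",cx,cy,wh,a)
    m=reg&(abs(P[...,2]-.050)<.004);q=P[m][:,:2]
    q=q[np.hypot(*(q-[.56,.0]).T)<.06]
    (x,y),rad=cv2.minEnclosingCircle(q.astype(np.float32));print("dial",x,y,rad,np.median(q,0))
    # max height on 5cm grid
    if n=="top":
        for X in np.arange(.35,.8,.05):
            print(round(X,2),[int(1000*np.percentile(t,98)) if len(t:=P[(abs(P[...,0]-X)<.025)&(abs(P[...,1]-Y)<.025)&(d[n]["range_z"]>0)][:,2])>3 else None for Y in np.arange(-.3,.21,.05)])
# fit from peg & knob
peg=np.array([.5335,-.0160]);kn=np.array([.497,-.1225])
lp=np.array([0,.03])+.028*np.array([np.cos(np.radians(202.5)),np.sin(np.radians(202.5))]);lk=np.array([-.068,-.083])
a=np.subtract(np.arctan2(*(kn-peg)[::-1]),np.arctan2(*(lk-lp)[::-1]));R=np.array([[np.cos(a),-np.sin(a)],[np.sin(a),np.cos(a)]])
o=(peg+kn)/2-R@((lp+lk)/2);print("yaw",np.degrees(a),"o",o,"axis",o+R@[0,.03],"plate centre",o+R@[.012,.01])
```

```text
top plate 0.5783748626708984 -0.05585591122508049 (0.13440001010894775, 0.09684073179960251) 1.94516122341156
dial 0.5602513551712036 -0.0037134396843612194 0.059163786470890045 [ 0.55678195 -0.00402888]
0.35 [11, 18, 21, 21, 7, 9, 13, 7, 23, None, None]
0.4 [11, 18, 21, 22, 15, 20, 30, 31, 25, 4, None]
0.45 [23, 21, 22, 23, 22, 22, 22, 4, 4, 4, None]
0.5 [23, 3, 4, 56, 59, 36, 51, 19, 36, 4, None]
0.55 [95, 3, 4, 5, 18, 53, 80, 52, 24, 4, 4]
0.6 [106, 41, 8, 16, 17, 51, 53, 20, 18, 4, 4]
0.65 [109, 94, 4, 15, 19, 17, 44, 18, 3, 4, 4]
0.7 [241, 95, 4, 4, 4, 4, 17, 18, 18, 97, 4]
0.75 [353, 368, 4, 4, 61, 19, 24, 300, 303, 305, 307]
side plate 0.5484746694564819 0.008233636617660522 (0.2102551907300949, 0.13568584620952606) 35.45753479003906
dial 0.5517421364784241 -0.008989367634057999 0.05053749680519104 [0.55551911 0.00545636]
yaw 3.469109555256747 o [ 0.5601706  -0.03461079] axis [ 0.55835528 -0.00466577] plate centre [ 0.5715435  -0.02390299]
```

```bash
python3 -m crank '[[[0,0,0],[-1.5,1.5,0],1],[[0,0,0],[-3,3,0],1],[[0,0,0],[-3,3,0],1],[[0,0,0],[-3,3,0],1],[[0,0,0],[-3,3,0],1],[[0,0,0],[-3,3,0],1],[[0,0,0],[-3,3,0],1],[[0,0,0],[-3,3,0],1]]' 20
python3 -m crank '[[[0,0,0],[-3,3,0],1],[[0,0,0],[-3,3,0],1],[[0,0,0],[-3,3,0],1],[[0,0,0],[-3,3,0],1],[[0,0,0],[-3,3,0],1],[[0,0,0],[-3,3,0],1],[[0,0,0],[-3,3,0],1],[[0,0,0],[-1.5,1.5,0],1]]'
python3 -m crank '[[[0,0,-8],[0,0,0],1],[[0,0,-8],[0,0,0],1],[[0,0,-8],[0,0,0],1],[[0,0,-8],[0,0,0],1],[[0,0,-8],[0,0,0],1],[[0,0,-8],[0,0,0],1],[[0,0,0],[0,0,0],1],[[0,0,0],[0,0,0],1]]'
python3 - <<'E'
from plant import r
import cv2,pickle,numpy as np
from scipy.spatial.transform import Rotation as Ro
from h import *
s=r.get_state();print(s);c=r.capture("wrist");W=np.eye(4)
W[:3,:3]=Ro.from_euler("xyz",s["eef_rot"],degrees=True).as_matrix();W[:3,3]=s["tcp_pos"];T=W@c["hand_eye"];print(c["hand_eye"].round(3))
blobs(c,"red",T);blobs(c,"blue",T);pickle.dump((s,c,T),open("w1.pkl","wb"));cv2.imwrite("pics/w1.png",c["color"][:,:,::-1])
E
```

```text
time_s: 0.9
tcp_pos: [0.3602, -0.3497, 0.2129]
eef_rot: [180.0, -0.0, -160.9]
contact_force: [1.3, 0.2, -0.7]
gripper_width: 0.0291
gripper_force: 0.0
time_s: 1.7
tcp_pos: [0.4997, -0.0625, 0.2129]
eef_rot: [180.0, 0.0, -160.8]
contact_force: [-0.3, 0.3, -0.3]
gripper_width: 0.0005
gripper_force: 0.0
time_s: 2.5
tcp_pos: [0.4986, -0.0651, 0.2128]
eef_rot: [180.0, -0.0, -113.1]
contact_force: [0.0, -0.8, -0.1]
gripper_width: 0.0003
gripper_force: 0.0
{'time_s': 2.5, 'joints': array([ 1.49712161e+01,  4.21241820e+00, -2.05744096e+01, -7.67064058e-03,
       -6.52407116e+01, -3.80827374e+01]), 'qd': array([ 0.03943264, -0.03255674,  0.10745667,  0.15805052, -0.07585113,
       -0.25575347]), 'joint_torque': array([ 1.14662646e-02, -3.43286705e+01,  2.82822883e+01,  6.76104337e+00,
       -1.71472644e-02,  3.24395997e-01]), 'tcp_pos': array([ 0.49863757, -0.06514892,  0.21284933]), 'eef_rot': array([ 1.79974028e+02, -1.15048836e-02, -1.13114733e+02]), 'contact_force': array([ 0.01459933, -0.8180971 , -0.11649291]), 'moment': array([ 0.0525624 ,  0.15097498, -0.00212238]), 'gripper_force': 0.0, 'gripper_width': 0.00029860786386800046}
[[-0.002 -0.951 -0.309  0.084]
 [ 1.    -0.002 -0.001 -0.001]
 [ 0.    -0.309  0.951 -0.171]
 [ 0.     0.     0.     1.   ]]
red [303 219  11  15 126] [308.2 226.3] med [ 0.5332 -0.0213  0.0758] lo [ 0.5293 -0.0239  0.0574] hi [ 0.5394 -0.0146  0.0799]
blue [292 122  17  16 226] [299.9 130. ] med [ 0.4986 -0.1242  0.0566] lo [ 4.914e-01 -1.312e-01 -3.000e-04] hi [ 0.5135 -0.1169  0.0591]
```

View pics/w1.png

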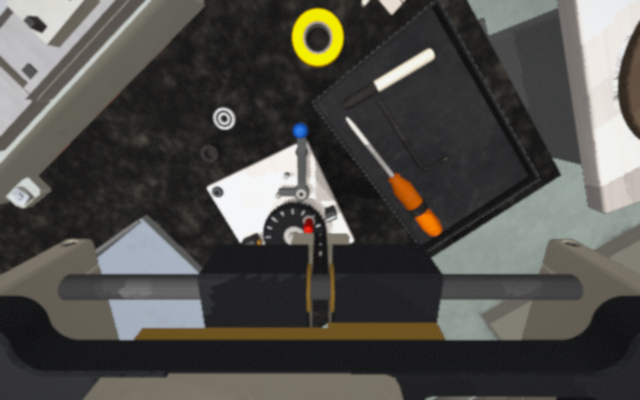

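The wrist view shows the closed fingers at about (320, 280), just above the peg at (308, 226), with the knob at (300, 130). The fingers are clear of the loose parts. Next I move behind the peg and descend so the fingertips are at about 66 mm.

```bash
python3 -m crank '[[[0,0,-8.1],[0,0,0],1],[[0,0,-8.1],[0,0,0],1],[[0,0,-8.1],[0,0,0],1],[[0,0,-8.1],[0,0,0],1],[[0,0,-8.1],[0,0,0],1],[[0,0,-8.1],[0,0,0],1],[[0,0,0],[-0.2,-2.6,0],1],[[0,0,0],[-0.2,-2.6,0],1]]'
python3 -m crank '[[[0,0,0],[0,0,2],1],[[0,0,0],[0,0,3],1],[[0,0,0],[0,0,3],1],[[0,0,0],[0,0,2],1],[[0,0,0],[0,0,1.2],1],[[0,0,0],[0,0,1],1],[[0,0,0],[0,0,0],1],[[0,0,0],[0,0,0],1]]'
python3 - <<'E'
from plant import r
import cv2
from h import *
for n in("side","top"):
    c=r.capture(n);blobs({**c,"range_z":c["range_z"]*(abs(cloud(c)[...,0]-.53)<.07)*(abs(cloud(c)[...,1]+.06)<.1)},"red")
    a=c["color"][130:280,240:460] if n=="side" else c["color"][130:280,200:420]
    cv2.imwrite(f"pics/{n}1.png",cv2.resize(a,None,fx=3,fy=3)[:,:,::-1])
E
```

```text
time_s: 3.35
tcp_pos: [0.5443, -0.0389, 0.2135]
eef_rot: [-180.0, -0.0, -64.5]
contact_force: [0.2, -0.3, 0.5]
gripper_width: 0.0002
gripper_force: 0.0
time_s: 4.15
tcp_pos: [0.5445, -0.0389, 0.0917]
eef_rot: [-180.0, -0.0, -64.3]
contact_force: [0.2, 1.4, 0.5]
gripper_width: 0.0005
gripper_force: 0.0
red [333 205   8  18 126] [336.4 213.5] med [ 0.5326 -0.0133  0.0677] lo [ 0.5286 -0.0175  0.0552] hi [ 0.5385 -0.011   0.0794]
```

View pics/side1.png

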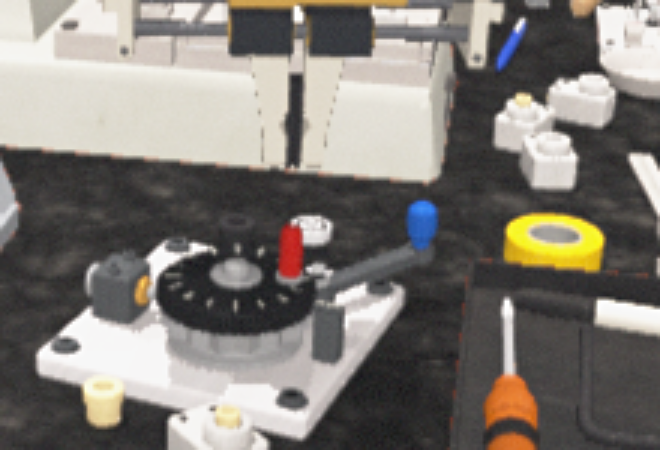

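The fingertips appear at crop (290, 165), higher above the peg top (290, 225) than commanded. I'll measure the fingertips in the point cloud.

Run:
```python
from plant import r
from h import *
print(r.get_state()["tcp_pos"])
for n in("side","top"):
    c=r.capture(n);P=cloud(c)
    K=c["intrinsics"];T=np.linalg.inv(c["world_from_camera"])
    for X in([.5445,-.0389,.0667],[.5335,-.018,.0795],[.5445,-.0389,.0917]):
        p=K@(T[:3,:3]@X+T[:3,3]);print(n,X,(p[:2]/p[2]).round(1))
    for v in range(160,216,4): print(v,[tuple((P[v,u]*1000).astype(int)) for u in(326,332,338,344)]) if n=="side" else None
```

```text
[ 0.54471636 -0.03882617  0.09209177]
side [0.5445, -0.0389, 0.0667] [336.1 206.4]
side [0.5335, -0.018, 0.0795] [337.5 205.2]
side [0.5445, -0.0389, 0.0917] [336.6 191.9]
160 [(np.int64(556), np.int64(-21), np.int64(147)), (np.int64(548), np.int64(-25), np.int64(148)), (np.int64(543), np.int64(-37), np.int64(145)), (np.int64(532), np.int64(-33), np.int64(148))]
164 [(np.int64(555), np.int64(-20), np.int64(141)), (np.int64(546), np.int64(-22), np.int64(142)), (np.int64(540), np.int64(-31), np.int64(141)), (np.int64(531), np.int64(-33), np.int64(141))]
168 [(np.int64(556), np.int64(-22), np.int64(134)), (np.int64(547), np.int64(-25), np.int64(135)), (np.int64(539), np.int64(-28), np.int64(135)), (np.int64(531), np.int64(-33), np.int64(135))]
172 [(np.int64(662), np.int64(-261), np.int64(30)), (np.int64(547), np.int64(-25), np.int64(128)), (np.int64(540), np.int64(-30), np.int64(128)), (np.int64(531), np.int64(-33), np.int64(129))]
176 [(np.int64(662), np.int64(-262), np.int64(21)), (np.int64(546), np.int64(-22), np.int64(123)), (np.int64(539), np.int64(-29), np.int64(122)), (np.int64(
[... 1175 characters left out ...]
)]
204 [(np.int64(620), np.int64(-170), np.int64(2)), (np.int64(611), np.int64(-178), np.int64(1)), (np.int64(596), np.int64(-172), np.int64(7)), (np.int64(586), np.int64(-178), np.int64(6))]
208 [(np.int64(614), np.int64(-157), np.int64(1)), (np.int64(605), np.int64(-164), np.int64(0)), (np.int64(531), np.int64(-14), np.int64(76)), (np.int64(580), np.int64(-162), np.int64(6))]
212 [(np.int64(608), np.int64(-144), np.int64(0)), (np.int64(598), np.int64(-148), np.int64(0)), (np.int64(530), np.int64(-14), np.int64(69)), (np.int64(578), np.int64(-160), np.int64(0))]
top [0.5445, -0.0389, 0.0667] [305.5 221.1]
top [0.5335, -0.018, 0.0795] [294.6 226.2]
top [0.5445, -0.0389, 0.0917] [305.4 219.6]
```

View pics/top1.png

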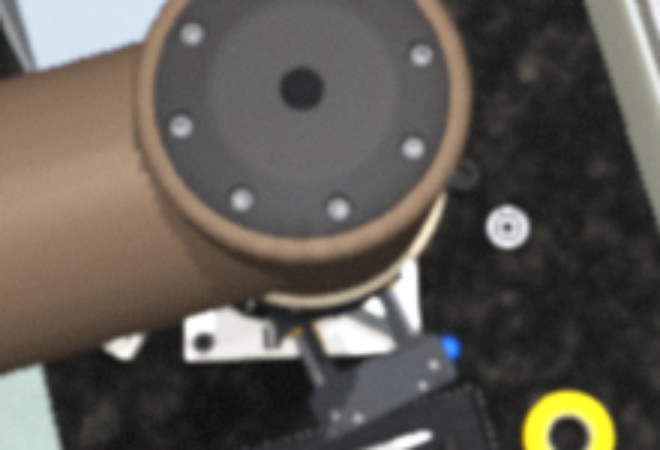

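Two facts conflict. The side cloud puts the fingertips at z≈106 mm, about 14 mm behind the TCP, whereas the task says 25 mm ahead. I'll check this against the wrist camera and the side image before going lower.

Run:
```python
from plant import r
from h import *
import cv2
s=r.get_state();c=r.capture("wrist");P=cloud(c,c["hand_eye"])*1000
m=(c["range_z"]>0)&(abs(P[...,1])<30)&(abs(P[...,0])<25)
q=P[m];print("tool-frame finger z hist",np.histogram(q[:,2],bins=range(-100,100,10)))
for v in range(200,300,8): print(v,[tuple(map(int,P[v,u])) for u in(306,312,318,326,332)])
cs=r.capture("side");Q=cloud(cs);R=np.array(s["tcp_pos"])
m=(np.hypot(Q[...,0]-R[0],Q[...,1]-R[1])<.035)&(Q[...,2]>.09);print("side min z near tool",np.percentile(Q[m][:,2],[0,1,5]))
cv2.imwrite("pics/w2.png",c["color"][:,:,::-1])
```

```text
tool-frame finger z hist (array([  60,   46,   36,   42,  329,  194,  258,  447,  141,    0,    0,
         28,   13,  173, 1792,  845,  110, 1138,    5]), array([-100,  -90,  -80,  -70,  -60,  -50,  -40,  -30,  -20,  -10,    0,
         10,   20,   30,   40,   50,   60,   70,   80,   90]))
200 [(11, -11, 42), (10, -6, 44), (10, -2, 45), (0, 4, 77), (6, 9, 58)]
208 [(5, -11, 42), (5, -6, 42), (4, -2, 42), (3, 4, 47), (0, 9, 57)]
216 [(-1, -11, 41), (-1, -6, 41), (-1, -2, 41), (-1, 4, 41), (-6, 9, 52)]
224 [(-8, -11, 42), (-8, -7, 42), (-9, -2, 42), (-8, 4, 42), (-9, 9, 44)]
232 [(-15, -11, 42), (-15, -7, 41), (10, -1, -13), (10, 3, -13), (-16, 9, 44)]
240 [(11, -8, -26), (11, -4, -26), (10, -1, -24), (10, 2, -23), (11, 6, -25)]
248 [(39, -4, -87), (9, -4, -31), (9, -1, -32), (10, 2, -33), (10, 5, -34)]
256 [(38, -4, -91), (4, -4, -31), (9, -1, -40), (10, 2, -41), (11, 5, -43)]
264 [(39, -4, -97), (11, -4, -52), (9, -1, -48), (10, 2, -49), (35, 3, -90)]
272 [(39, -4, -100), (10, -4, -57), (10, -1, -55), (10, 2, -56), (35, 3, -95)]
280 [(37, -4, -102), (33, -2, -95), (32, -1, -94), (32, 1, -94), (34, 3, -98)]
288 [(34, -4, -102), (30, -2, -96), (30, -1, -96), (29, 1, -95), (32, 3, -99)]
296 [(32, -4, -102), (28, -2, -96), (27, -1, -96), (28, 1, -96), (30, 3, -100)]
side min z near tool [0.10647508 0.11034499 0.11942996]
```

View pics/w2.png

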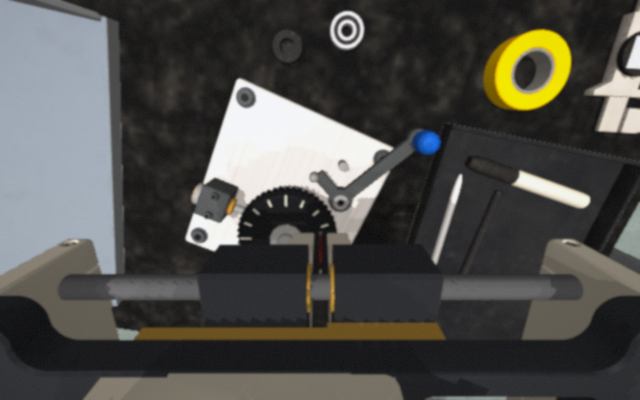

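Side and wrist depth agree: the fingertips are at tool z ≈ −13 mm, not +25 mm, so the seen tip is about 39 mm higher than specified. The wrist view shows no finger next to the peg. A short sideways probe at this height will decide it. If the stated tip is right, the peg will push back; if not, nothing will be felt.

```bash
python3 -m crank '[[[0,0,0],[-0.3,0,0],1],[[0,0,0],[-0.3,0,0],1],[[0,0,0],[-0.2,0,0],1],[[0,0,0],[-0.2,0,0],1],[[0,0,0],[0,0,0],1],[[0,0,0],[0,0,0],1]]'
python3 - <<'E'
from plant import r
from h import *
print(r.get_state()["contact_force"]);c=r.capture("side")
blobs({**c,"range_z":c["range_z"]*(abs(cloud(c)[...,0]-.53)<.07)*(abs(cloud(c)[...,1]+.06)<.1)},"red")
E
```

```text
time_s: 5.05
tcp_pos: [0.5396, -0.0299, 0.0911]
eef_rot: [-180.0, -0.0, -64.3]
contact_force: [-0.8, 0.3, -0.8]
gripper_width: 0.0004
gripper_force: 0.0
[-0.75486558  0.29526456 -0.80477555]
red [333 204   8  19 127] [336.4 213.3] med [ 0.5325 -0.0133  0.0675] lo [ 0.5286 -0.0177  0.0556] hi [ 0.5384 -0.0109  0.0791]
```

No contact and the peg did not move, so the cameras are right and the real tip sits about 14 mm above the TCP. I'll back off and descend in guarded steps.

```bash
python3 -m crank '[[[0,0,0],[0.6,0,0],1],[[0,0,0],[0.6,0,0],1],[[0,0,0],[0,0,0.5],1],[[0,0,0],[0,0,0.5],1],[[0,0,0],[0,0,0],1]]'
python3 -m crank '[[[0,0,0],[0,0,0.5],1],[[0,0,0],[0,0,0.5],1],[[0,0,0],[0,0,0],1]]'
cat > m.py <<'E'
from plant import r
from h import *
s=r.get_state();t=s["tcp_pos"];print(t.round(4),s["eef_rot"].round(1),s["contact_force"].round(1))
c=r.capture("side");Q=cloud(c)
blobs({**c,"range_z":c["range_z"]*(abs(Q[...,0]-.54)<.09)*(abs(Q[...,1]+.05)<.12)},"red")
blobs({**c,"range_z":c["range_z"]*(abs(Q[...,0]-.54)<.09)*(abs(Q[...,1]+.05)<.12)},"blue")
m=(np.hypot(Q[...,0]-t[0],Q[...,1]-t[1])<.03)&(Q[...,2]>.062)&~mask(c,"red")&(c["range_z"]>0)
print("tip z",np.percentile(Q[m][:,2],[0,1,5]).round(4))
E
python3 m.py
```

```text
time_s: 5.6
tcp_pos: [0.5441, -0.041, 0.0799]
eef_rot: [179.9, 0.0, -64.3]
contact_force: [-0.7, -0.7, -0.8]
gripper_width: 0.0006
gripper_force: 0.0
time_s: 5.9
tcp_pos: [0.5442, -0.0408, 0.0702]
eef_rot: [179.9, 0.0, -64.3]
contact_force: [-0.2, 0.3, 0.2]
gripper_width: 0.0004
gripper_force: 0.0
[ 0.5442 -0.0408  0.0702] [179.9   0.  -64.3] [-0.2  0.3  0.2]
red [333 204   8  19 128] [336.4 213.4] med [ 0.5322 -0.0133  0.0675] lo [ 0.5286 -0.0174  0.0558] hi [ 0.5387 -0.0105  0.0791]
blue [375 197  11  16 139] [380.2 204. ] med [ 0.4962 -0.1173  0.0508] lo [ 0.4905 -0.1232  0.0362] hi [ 0.5037 -0.1132  0.0597]
tip z [0.078  0.087  0.0938]
```

```bash
python3 -m crank '[[[0,0,0],[0,0,0.6],1],[[0,0,0],[0,0,0.6],1],[[0,0,0],[0,0,0.6],1],[[0,0,0],[0,0,0],1],[[0,0,0],[-0.4,0,0],1],[[0,0,0],[-0.3,0,0],1],[[0,0,0],[-0.1,0,0],1],[[0,0,0],[0,0,0],1]]'
python3 m.py
python3 -m crank '[[[0,0,7.5],[-0.38,0.18,0],1],[[0,0,0],[0,0,0],1]]'
python3 m.py
```

```text
time_s: 6.75
tcp_pos: [0.5414, -0.0333, 0.0534]
eef_rot: [-180.0, -0.0, -64.2]
contact_force: [-0.2, 0.2, -1.0]
gripper_width: 0.0005
gripper_force: 0.0
[ 0.5414 -0.0333  0.0534] [-180.    -0.   -64.2] [-0.2  0.2 -1. ]
red [333 204   8  19 127] [336.6 213.3] med [ 0.5322 -0.0132  0.0672] lo [ 0.5289 -0.0183  0.0552] hi [ 0.5383 -0.0109  0.0798]
blue [375 197  11  16 140] [380.2 203.9] med [ 0.4964 -0.1177  0.0512] lo [ 0.4904 -0.1242  0.0359] hi [ 0.5039 -0.1136  0.0592]
tip z [0.0692 0.0725 0.0802]
time_s: 7.0
tcp_pos: [0.5387, -0.0311, 0.0534]
eef_rot: [-179.9, -0.0, -71.9]
contact_force: [3.2, -3.7, -2.1]
gripper_width: 0.0005
gripper_force: 1.8
[ 0.5387 -0.0311  0.0534] [-179.9   -0.   -71.9] [ 3.2 -3.7 -2.1]
red [333 205   8  18 126] [336.5 213.7] med [ 0.532  -0.0122  0.0674] lo [ 0.528  -0.0174  0.0555] hi [ 0.5382 -0.0097  0.0795]
blue [375 197  11  16 139] [380.2 204. ] med [ 0.4966 -0.1175  0.0504] lo [ 0.4903 -0.1243  0.0358] hi [ 0.5039 -0.1135  0.0593]
tip z [0.0699 0.0731 0.0807]
```

Contact made at about 5 N. I'll continue along the arc with a check.

```bash
python3 -m crank '[[[0,0,7.5],[-0.38,0.18,0],1],[[0,0,7.5],[-0.38,0.18,0],1],[[0,0,0],[0,0,0],1],[[0,0,0],[0,0,0],1]]'
cat >> m.py <<'E'
p=Q[mask(c,"red")&(abs(Q[...,0]-.55)<.06)&(abs(Q[...,1])<.07)&(Q[...,2]>.06)]
pc=np.median(p,0)[:2]+.005*np.array([.42,-.907]) if len(p) else np.full(2,np.nan)
ax=np.array([.5585,-.006]);b=np.degrees(np.arctan2(*(pc-ax)[::-1]))%360
tb=(s["eef_rot"][2]-90)%360
u=np.array([np.cos(np.radians(tb)),np.sin(np.radians(tb))]);w=t[:2]-ax
print("peg",pc.round(4),"bearing",b.round(1),"r",np.hypot(*(pc-ax)).round(4),"tool bearing",tb.round(1),"u,t of tool mm",(1000*w@u).round(1),(1000*w@[u[1],-u[0]]).round(1))
E
python3 m.py
```

```text
time_s: 7.45
tcp_pos: [0.5327, -0.0244, 0.0531]
eef_rot: [180.0, 0.0, -86.4]
contact_force: [-0.3, -0.3, -0.3]
gripper_width: 0.0001
gripper_force: 0.0
[ 0.5327 -0.0244  0.0531] [180.    0.  -86.4] [-0.3 -0.3 -0.3]
red [331 207   9  19 132] [335.4 216.3] med [ 0.5298 -0.0028  0.0673] lo [ 0.526  -0.0092  0.0551] hi [ 5.355e-01 -1.000e-04  7.970e-02]
blue [375 197  11  16 138] [380.2 203.8] med [ 0.4966 -0.1176  0.0508] lo [ 0.4906 -0.1236  0.0362] hi [ 0.5035 -0.1143  0.0596]
tip z [0.0675 0.0727 0.0803]
peg [ 0.532  -0.0074] bearing 183.1 r 0.0266 tool bearing 183.6 u,t of tool mm 26.9 -16.7
```

One click is done (peg bearing 183°). Next click.

```bash
python3 -m crank '[[[0,0,7.5],[-0.38,0.19,0],1],[[0,0,7.5],[-0.38,0.19,0],1],[[0,0,7.5],[-0.38,0.19,0],1],[[0,0,0],[0,0,0],1],[[0,0,0],[0,0,0],1]]'
python3 m.py|tail -1
python3 -m crank '[[[0,0,7.5],[-0.38,0.19,0],1],[[0,0,7.5],[-0.38,0.19,0],1],[[0,0,7.5],[-0.38,0.19,0],1],[[0,0,0],[0,0,0],1],[[0,0,0],[0,0,0],1]]'
python3 m.py
```

```text
time_s: 8.0
tcp_pos: [0.528, -0.0127, 0.0531]
eef_rot: [180.0, 0.0, -108.9]
contact_force: [1.2, -0.7, 0.2]
gripper_width: 0.0008
gripper_force: 0.0
peg [0.5336 0.0033] bearing 159.5 r 0.0266 tool bearing 161.1 u,t of tool mm 26.7 -16.2
time_s: 8.55
tcp_pos: [0.5281, -0.0, 0.0531]
eef_rot: [180.0, 0.0, -131.4]
contact_force: [-0.4, 0.0, 0.4]
gripper_width: 0.0004
gripper_force: 0.0
[ 0.5281 -0.      0.0531] [ 180.     0.  -131.4] [-0.4  0.   0.4]
red [322 211   8  19 136] [325.4 220.3] med [0.5373 0.0174 0.0677] lo [0.5335 0.0124 0.0551] hi [0.5431 0.0197 0.0793]
blue [375 198  11  15 129] [380.3 204.5] med [ 0.4961 -0.1174  0.0494] lo [ 0.4905 -0.1241  0.0353] hi [ 0.5036 -0.1139  0.059 ]
tip z [0.0669 0.0718 0.0797]
peg [0.5395 0.0128] bearing 135.4 r 0.0267 tool bearing 138.6 u,t of tool mm 26.8 -15.6
```

```bash
python3 -m crank '[[[0,0,7.5],[-0.36,0.19,0],1],[[0,0,7.5],[-0.36,0.19,0],1],[[0,0,6.5],[-0.32,0.16,0],1],[[0,0,0],[0,0,0],1],[[0,0,0],[0,0,0],1]]'
python3 m.py
python3 -m crank '[[[0,0,0],[0.5,0,0],1],[[0,0,0],[0.7,0,0],1],[[0,0,0],[0,0,0],1],[[0,0,0],[0,0,0],1],[[0,0,0],[0,0,0],1]]'
python3 m.py|tail -1
```

```text
time_s: 9.1
tcp_pos: [0.5325, 0.0109, 0.0531]
eef_rot: [180.0, 0.0, -153.0]
contact_force: [-1.1, -1.0, 0.2]
gripper_width: 0.0005
gripper_force: 0.0
[0.5325 0.0109 0.0531] [ 180.    0. -153.] [-1.1 -1.   0.2]
red [315 212   8  18 133] [318.3 220.4] med [0.5459 0.0238 0.0688] lo [0.5426 0.0177 0.0558] hi [0.5513 0.0266 0.0796]
blue [375 197  11  16 139] [380.1 203.9] med [ 0.4964 -0.1178  0.0511] lo [ 0.4905 -0.1234  0.036 ] hi [ 0.5038 -0.1134  0.0595]
tip z [0.0622 0.0714 0.0794]
peg [0.5481 0.0192] bearing 112.5 r 0.0273 tool bearing 117.0 u,t of tool mm 26.8 -15.5
time_s: 9.65
tcp_pos: [0.5217, 0.0054, 0.0532]
eef_rot: [-180.0, 0.0, -153.3]
contact_force: [-0.0, -0.5, 0.4]
gripper_width: 0.0003
gripper_force: 0.0
peg [0.5481 0.0194] bearing 112.4 r 0.0274 tool bearing 116.7 u,t of tool mm 26.8 -27.7
```

The peg displacement is 39.7 mm, which is exactly four clicks, and the lever is still open. Next I lift, turn and move behind the knob.

```bash
python3 -m crank '[[[0,0,0],[0,0,-2],1],[[0,0,0],[0,0,-2],1],[[0,0,7.9],[0,0,-2],1],[[0,0,7.9],[0,0,0],1],[[0,0,7.9],[0,0,0],1],[[0,0,7.9],[0,0,0],1],[[0,0,7.9],[0,0,0],1],[[0,0,0],[0,0,0],1]]'
python3 -m crank '[[[0,0,0],[0.5,-2.9,0],1],[[0,0,0],[0.5,-2.9,0],1],[[0,0,0],[0.5,-2.9,0],1],[[0,0,0],[0.5,-2.9,0],1],[[0,0,0],[0.5,-2.9,0],1],[[0,0,0],[0,0,0],1]]'
python3 -m crank '[[[0,0,0],[0,0,2],1],[[0,0,0],[0,0,2],1],[[0,0,0],[0,0,1],1],[[0,0,0],[0,0,1],1],[[0,0,0],[0,0,0],1]]'
python3 m.py
```

```text
time_s: 10.5
tcp_pos: [0.5216, 0.0054, 0.113]
eef_rot: [180.0, 0.0, 167.1]
contact_force: [-0.9, -0.7, -0.5]
gripper_width: 0.001
gripper_force: 0.0
time_s: 11.1
tcp_pos: [0.4635, -0.1325, 0.113]
eef_rot: [-180.0, -0.0, 167.4]
contact_force: [-0.2, 0.7, -0.0]
gripper_width: 0.0005
gripper_force: 0.0
time_s: 11.6
tcp_pos: [0.4646, -0.1303, 0.0521]
eef_rot: [-180.0, -0.1, 167.3]
contact_force: [0.5, -0.1, -0.1]
gripper_width: 0.0003
gripper_force: 0.0
[ 0.4646 -0.1303  0.0521] [-1.800e+02 -1.000e-01  1.673e+02] [ 0.5 -0.1 -0.1]
red [315 211   8  19 133] [318.3 219.9] med [0.5463 0.0237 0.0684] lo [0.5425 0.0176 0.0544] hi [0.552  0.0261 0.0798]
blue [375 197  11  16 139] [380.2 204. ] med [ 0.4964 -0.1175  0.0506] lo [ 0.4905 -0.1243  0.036 ] hi [ 0.5038 -0.1138  0.0592]
tip z [0.0657 0.0701 0.0775]
peg [0.5482 0.0192] bearing 112.2 r 0.0272 tool bearing 77.3 u,t of tool mm -142.0 -64.3
```

```bash
python3 -m crank '[[[0,0,0],[0,0,1],1],[[0,0,0],[0,0,1],1],[[0,0,0],[-0.6,0,0],1],[[0,0,0],[-0.6,0,0],1],[[0,0,0],[-0.6,0,0],1],[[0,0,0],[-0.6,0,0],1],[[0,0,0],[-0.6,0,0],1],[[0,0,0],[0,0,0],1]]'
python3 m.py | grep -v tip
```

```text
time_s: 12.45
tcp_pos: [0.4956, -0.1373, 0.0332]
eef_rot: [180.0, 0.1, 167.2]
contact_force: [0.4, -1.0, -0.4]
gripper_width: 0.0002
gripper_force: 0.0
[ 0.4956 -0.1373  0.0332] [1.800e+02 1.000e-01 1.672e+02] [ 0.4 -1.  -0.4]
red [315 211   8  19 132] [318.2 219.9] med [0.5462 0.0235 0.0684] lo [0.5426 0.0173 0.0543] hi [0.5522 0.026  0.08  ]
blue [366 194  10  16 117] [370.1 201. ] med [ 0.5166 -0.1226  0.05  ] lo [ 0.511  -0.1289  0.0363] hi [ 0.5239 -0.1194  0.059 ]
peg [0.5483 0.0191] bearing 112.2 r 0.0271 tool bearing 77.2 u,t of tool mm -141.9 -32.3
```

The knob is halfway, having moved 20 mm. I'll push the rest and watch the force.

```bash
python3 -m crank '[[[0,0,0],[-0.6,0,0],1],[[0,0,0],[-0.6,0,0],1],[[0,0,0],[-0.3,0,0],1],[[0,0,0],[-0.1,0,0],1],[[0,0,0],[0,0,0],1]]'
python3 m.py | grep -v tip
python3 -m crank '[[[0,0,0],[-0.15,0,0],1],[[0,0,0],[-0.15,0,0],1],[[0,0,0],[0,0,0],1]]'
python3 m.py | grep -v tip
```

```text
time_s: 13.0
tcp_pos: [0.5103, -0.1407, 0.0331]
eef_rot: [180.0, 0.0, 167.2]
contact_force: [-0.3, 0.4, 0.9]
gripper_width: 0.0001
gripper_force: 0.0
[ 0.5103 -0.1407  0.0331] [180.    0.  167.2] [-0.3  0.4  0.9]
red [315 211   8  19 135] [318.3 219.9] med [0.5465 0.0238 0.0682] lo [0.5426 0.017  0.054 ] hi [0.5533 0.0262 0.08  ]
blue [358 192  10  16 125] [362.4 199. ] med [ 0.531  -0.124   0.0501] lo [ 0.5257 -0.1296  0.0361] hi [ 0.5386 -0.1209  0.0598]
peg [0.5484 0.0193] bearing 111.7 r 0.0272 tool bearing 77.2 u,t of tool mm -142.0 -17.2
time_s: 13.35
tcp_pos: [0.5121, -0.1412, 0.0329]
eef_rot: [-180.0, -0.1, 167.2]
contact_force: [-3.0, 2.7, 2.2]
gripper_width: 0.0002
gripper_force: 2.0
[ 0.5121 -0.1412  0.0329] [-1.800e+02 -1.000e-01  1.672e+02] [-3.   2.7  2.2]
red [315 211   8  19 134] [318.3 219.9] med [0.5464 0.0235 0.0686] lo [0.5423 0.0171 0.0551] hi [0.5524 0.0264 0.0795]
blue [357 192  10  16 122] [361.6 198.8] med [ 0.5324 -0.1244  0.0498] lo [ 0.5271 -0.1294  0.0357] hi [ 0.5393 -0.1206  0.0595]
peg [0.5484 0.019 ] bearing 111.9 r 0.027 tool bearing 77.2 u,t of tool mm -142.2 -15.3
```

```bash
python3 -m crank '[[[0,0,0],[-0.15,0,0],1],[[0,0,0],[-0.15,0,0],1],[[0,0,0],[0,0,0],1]]'
python3 m.py | grep blue
python3 -m crank '[[[0,0,0],[-0.2,0,0],1],[[0,0,0],[-0.1,0,0],1],[[0,0,0],[0,0,0],1]]'
python3 m.py | grep -v tip
```

```text
time_s: 13.7
tcp_pos: [0.5125, -0.1417, 0.0324]
eef_rot: [-180.0, -0.3, 167.2]
contact_force: [-10.9, 5.3, 7.4]
gripper_width: 0.0009
gripper_force: 5.6
blue [357 192  10  15 119] [361.4 198.8] med [ 0.5328 -0.1243  0.0499] lo [ 0.5275 -0.1302  0.0362] hi [ 0.5398 -0.121   0.0594]
time_s: 14.05
tcp_pos: [0.5129, -0.1421, 0.0321]
eef_rot: [-179.9, -0.6, 167.2]
contact_force: [-18.5, 10.0, 13.5]
gripper_width: 0.0005
gripper_force: 9.6
[ 0.5129 -0.1421  0.0321] [-179.9   -0.6  167.2] [-18.5  10.   13.5]
red [315 211   8  19 135] [318.3 220. ] med [0.5461 0.0237 0.0682] lo [0.5421 0.0169 0.0538] hi [0.5521 0.026  0.0798]
blue [357 192  10  16 122] [361.4 199. ] med [ 0.5326 -0.1244  0.0499] lo [ 0.5276 -0.1302  0.0355] hi [ 0.5402 -0.1203  0.0592]
peg [0.548  0.0192] bearing 112.6 r 0.0273 tool bearing 77.2 u,t of tool mm -142.8 -14.2
```

The knob is hard against its end stop: 24 N and no further motion, with its bearing at the locked direction. I'll retreat, lift and verify.

```bash
python3 -m crank '[[[0,0,0],[0.5,0,0],1],[[0,0,0],[1,0,0],1],[[0,0,0],[1,0,0],1],[[0,0,0],[0,0,-4],1],[[0,0,0],[0,0,-4],1],[[0,0,0],[3,0,-4],1],[[0,0,0],[3,0,-3],1],[[0,0,0],[0,0,0],1]]'
python3 -m crank '[[[0,0,0],[2,-4,0],1],[[0,0,0],[0,-4.5,0],1],[[0,0,0],[0,-4.5,0],1],[[0,0,0],[0,-4.5,0],1],[[0,0,0],[0,-4.5,0],1],[[0,0,0],[0,0,0],1],[[0,0,0],[0,0,0],1]]'
python3 m.py | grep -v tip
python3 - <<'E'
from plant import r
import cv2,pickle;from h import *
c=r.capture("top");cv2.imwrite("pics/top2.png",cv2.resize(c["color"][150:270,210:400],None,fx=4,fy=4,interpolation=2)[:,:,::-1])
d=pickle.load(open("c0.pkl","rb"))["top"];blobs(c,"blue")
g=cv2.absdiff(c["color"],d["color"]).max(-1)[150:270,210:400];n,l,s,_=cv2.connectedComponentsWithStats((g>60).astype(np.uint8));print("changed",[(a[:2]+[210,150]).tolist()+a[2:].tolist() for a in s[1:] if a[4]>6])
E
```

```text
time_s: 14.9
tcp_pos: [0.4354, -0.1236, 0.1877]
eef_rot: [179.8, 0.5, 167.3]
contact_force: [0.7, -0.4, -1.5]
gripper_width: 0.0005
gripper_force: 0.0
time_s: 15.6
tcp_pos: [0.3669, -0.3349, 0.1822]
eef_rot: [180.0, -0.0, 167.0]
contact_force: [0.7, -0.8, 0.4]
gripper_width: 0.0006
gripper_force: 0.0
[ 0.3669 -0.3349  0.1822] [180.  -0. 167.] [ 0.7 -0.8  0.4]
red [315 211   8  19 133] [318.2 220. ] med [0.5463 0.0237 0.0686] lo [0.5424 0.0173 0.0542] hi [0.552  0.0264 0.0801]
blue [357 191  11  17 135] [362.  198.5] med [ 0.5322 -0.1246  0.0506] lo [ 0.5265 -0.1299  0.0351] hi [ 0.5392 -0.1209  0.0592]
peg [0.5483 0.0193] bearing 112.0 r 0.0273 tool bearing 77.0 u,t of tool mm -363.5 -113.0
blue [545  43  21  18  52] [555.7  51.5] med [ 0.8887 -0.5574  0.084 ] lo [ 0.8811 -0.5627  0.0616] hi [ 0.8932 -0.5467  0.1025]
blue [543 200  54  12 316] [568.4 205.9] med [ 0.5777 -0.5946  0.0074] lo [ 0.5697 -0.6383 -0.0012] hi [ 0.5889 -0.5482  0.0115]
blue [347 223  11  10  87] [351.7 227.5] med [ 0.5328 -0.1302  0.0561] lo [ 0.5243 -0.1447 -0.001 ] hi [ 0.5471 -0.1224  0.0607]
changed [[375, 213, 25, 57, 648], [272, 217, 8, 9, 50], [307, 216, 11, 11, 77], [340, 223, 17, 10, 101], [291, 224, 8, 8, 48], [316, 227, 24, 15, 181], [335, 240, 5, 7, 23], [341, 241, 13, 10, 99]]
```

View pics/top2.png

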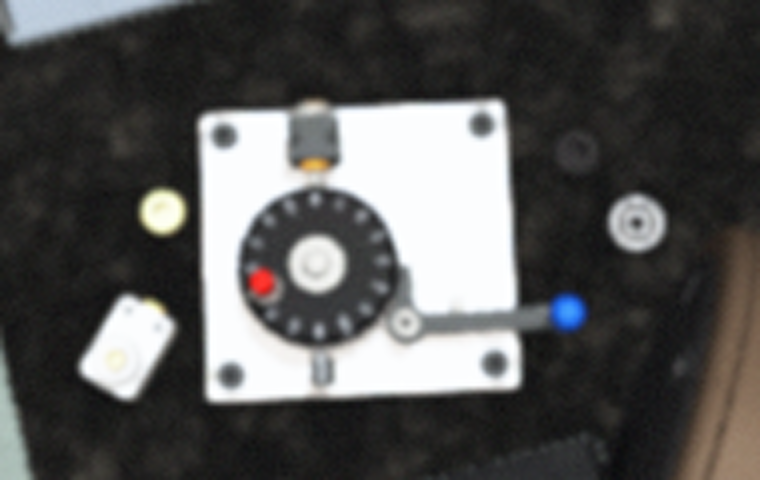

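The top view shows the peg at crop (262, 282), a quarter turn clockwise from its start. The lever lies square to the plate, with the knob at (568, 313), within 2 mm of its locked position. The image comparison shows no change at any loose part, and the arm is clear.

```bash
python3 -c "
from plant import r
print(r.close_job())"
```

```text
the job is handed in; nothing more can be done
None
```

I turned the dial four clicks clockwise (peg moved 39.7 mm) and pushed the lock lever to its end stop; the loose parts show no movement, and the job is handed in at about 16 s, though no verdict came back.

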